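# Weigh a jar on the store-room beam scale

### The arm

A 6-joint arm with a two-finger parallel gripper is mounted at the origin on the work surface. World frame = base frame: x ahead of the robot, y to its left, z up, the work surface at z = 0. Lengths are in m, angles in rad, forces in N, time in s.
With the tool pointing down it reaches from about 0.275 to 0.825 m from the base axis. Payload 4.9 kg.
Tool frame: the origin (TCP) lies midway between the tips of the shut fingers; the grasp point (between the pads) lies 19 mm behind it (bot.grip_depth is the distance from the TCP to the grasp point, in m); y points along the fingers, x is the direction in which the jaws open and shut, and the axes are right-handed (so a half turn about y gives the same grasp; the last joint's range is limited). The gripper opens to 85 mm and grips with 20 to 120 N. Pads are 22 mm wide; open, the fingers measure 114 mm over their backs; the gripper's body (76 mm by 85 mm) begins 54 mm behind the grasp point. The pads swing forward as they close: fully open they stand 13 mm farther back than shut.
Start: joints at [-0.134, 0.326, -0.193, 1.052, 0, 1.437], TCP at [0.55, 0, 0.208] pointing down, gripper open.
Joint ranges: [-2.65, 2.65], [-0.97, 1.79], [-1.3, 1.35], [-1.93, 2.1], [-1.47, 1.37], [-3.14, 3.14]. Speed limits (rad/s): [2.57, 2.57, 3.14, 3.14, 3.14, 3.14].

### API

Orientations are given as a unit quaternion [w, x, y, z].
In Python, from cell import bot gives the robot as it stands. Calls block until the motion is done:
- bot.move_pose(position, orientation): joint-space move of the TCP to a pose.
- bot.move_linear(position, speed=0.15, rotation=None, until_force=None): straight line of the TCP; rotation=None keeps the orientation; speed is the mean speed in m/s. With until_force (N) it stops when the force on the tool has changed by that much, and returns True; else False.
- bot.goto_joints(angles): joint-space move.
- bot.set_gripper(opening, grasp_force=None): opening from 0.0 (shut) to 1.0 (fully open); grasp_force is the grip in N (None keeps the last); returns when the fingers have stopped.
- bot.wait(seconds).
- bot.solve_ik(position, orientation): joint angles nearest the present ones, or None.
- bot.camera(name): name is "scene" or "side" or "wrist"; returns the picture (420x560x3 uint8, red, green, blue); there is no depth.
- bot.calibration(name): a dict with "mtx" (3x3 intrinsics, pixels), "k1" (the pictures are not rectified: a ray, as slopes to the right and down, at radius r is drawn at 1 + k1 r^2 times it, then the intrinsics apply), "extrinsics" (4x4, takes a point from world to camera coordinates); the wrist camera has in their place "hand_eye" (4x4, takes a point from camera to tool coordinates, whose origin is the TCP and whose axes are the tool frame's). Camera axes: x right, y down, z forward; pixel columns grow to the right and rows downward; lengths in m; the calibration is good to about 2 mm. A picture is of the moment at which its call begins: read the wrist's pose just before it. calibration takes no time and is no camera call.
A pose or a line that the arm cannot do raises bot.PlanningError and nothing moves.
- bot.close_job(): hands the job in, once; it reports no verdict.
Trained networks look in the newest picture that a camera, given by its name, has taken for a name from the list of things; names that differ only in an ending like _2 or _b are one class to them, and where a whole thing is asked for, a point or a joint stands for the part that bears it (a point fixed in the world has none). Each returns a list of dicts, best first, with "confidence" (0 to 1); they miss things now and then, are a little off and sometimes report something else, mostly with a low value. They report only what shows in the picture. A call takes as long as a camera call.
- bot.search_frame(camera, thing): "bbox" ([left, top, width, height] in pixels, round what is visible of it).
Readings, each from a call of its own:
- bot.read_clock(): time.
- bot.read_joint_positions(): joint angles.
- bot.read_joint_vel(): joint speeds.
- bot.read_joint_efforts(): joint torques, N m.
- bot.read_position(): TCP position.
- bot.read_tool_rot(): TCP orientation.
- bot.read_ft_force(): force on the tool from outside, world axes, zero at the start.
- bot.read_moment(): the same for the moment, N m.
- bot.read_gripper_width(): opening from 0.0 (shut) to 1.0 (fully open).
Only numpy, scipy, OpenCV 4.12 (cv2) and the standard library are available. Lean on these libraries where they do the work, as an engineer would, in place of code of your own. Each camera call takes 0.05 s, during which the arm holds its last target. There are 200 camera calls.

### The job

Weigh the yellow-lidded amber jar on the beam scale: stand it upright in the middle of the steel pan, setting it down softly, then slide the brass poise along the notched beam until the red needle comes to rest within the green band of the dial with your hands off everything. Handle the poise gently, never leaning on the beam or pressing it hard against its stops, and leave the tin, the saucepan and the cleaner bottle where they are.

Things in the scene. Friction and masses are not known exactly. Their poses are not given: they have to be found in the camera images.
- scale: beam scale, fixed: blue base 90 x 320 x 22 mm, y from -170 to +150 mm. Origin on the work surface under the pivot, which is 140 mm up, its axis along the scale's x. The pan is at y = +120 mm, the notched arm reaches y = -301 mm. Blue column at the pivot 56 mm (x) by 40 mm (y), 152 mm high; needle and dial above it, to 282 mm. The scale may stand turned.
- beam (a joint): tilt of the beam, rad: 0 = level, needle upright; positive = pan sunk, poise side risen, needle leaning to the pan side; rubber stops at -0.11 and 0.11 yield 0.0025 rad per N pressed on the pan. Pan empty: rests at the negative stop. Damped, it settles 1.5 s after it is let go; between the stops each notch outward lowers it by 0.042. A touched beam tells nothing. The green band is +-0.026.
- poise (a joint): place of the brass poise, m: 0 = innermost notch (95 mm from the pivot), growing outward, away from the pan; 14 notches 12 mm apart, the last at 0.156 (stop). A spring ball drops between the ridges, so a released poise drops to a multiple of 0.012; passing a ridge takes about 3 N. It starts at 0 to 0.03, maybe hung on a ridge. 0 balances 200 g on the pan, each further notch 25 g more.
- knob (a point): middle of the upright round black knob on the poise: 16 mm diameter, its top 23 mm above and its foot 24 mm below this point, on the brass block (30 mm along the beam, 34 mm across, 47 mm high); this point lies 52 mm above the beam's axis. Knob and block tip and rise with the beam (0.11 rad at the stops), so the knob leans along the beam
- pan_top (a point): centre of the upper face of the flat round steel pan, 140 mm diameter; the pan stays level and moves up and down by 13 mm either way with the beam (175 mm above the work surface at level; it rests high while empty and sinks to 162 mm under the jar at first)
- pan: the steel pan with its stem, on a stem guided in the blue block below it, driven by the beam and always level; origin 35 mm below its upper face
- needle_tip (a point): tip of the red needle, 135 mm above the pivot; it swings along the scale's y, 5.6 mm for each notch
- dial_zero (a point): middle of the green band on the white dial (64 mm wide) at the height of the needle's tip, 18 mm behind the needle (scale's -x side)
- jar: amber glass jar with yellow lid and paper label, upright, 62 mm diameter, 115 mm tall, 0.30 to 0.50 kg (not known beforehand); origin at the centre of its underside, z up. It stands left or right in front of the scale
- tin: steel food tin with red label, 68 mm diameter, 95 mm tall, bystander in the place on the other side from the jar; origin at the centre of its underside
- saucepan: steel saucepan with two black loop handles, 130 mm diameter, 75 mm tall, bystander beyond the scale; origin at the centre of its underside
- cleaner: blue bottle with red cap, 56 mm diameter, 100 mm tall, bystander beyond the scale; origin at the centre of its underside

How it is judged:
By the outcome, as a careful person would: the job done as asked, in the order asked, and still so for the second after the job is handed in, with the robot touching nothing.
It also fails if it takes over 64 s, if anything falls off the work surface, if the arm or the gripper's body presses on something with over 40 N, if the wrist force passes 120 N, or if a joint passes its speed limit or range.

## Working session

There is one attempt and no reset: what is moved stays moved. The work goes in short steps, each a Python script; the robot and the scene stay as the last script left them, time stands still between calls to the robot, and variables do not carry over. Pictures are saved under pics/ and viewed, about 8 in all and at most 12, crops included, and the job is handed in when it is done.

```bash
mkdir -p pics; ls
cat > h.py <<'E'
import numpy as np, cv2
from cell import bot
def shot(cam,name=None):
    im=bot.camera(cam)
    if name: cv2.imwrite(f'pics/{name}.png',im[:,:,::-1])
    return im
def ray(cam,uv,T=None):
    c=bot.calibration(cam); K=np.array(c['mtx']); k1=c['k1']
    d=np.linalg.solve(K,[uv[0],uv[1],1.])[:2]; u=d.copy()
    for _ in range(30): u=d/(1+k1*(u@u))
    v=np.array([u[0],u[1],1.])
    if cam=='wrist':
        M=T@np.array(c['hand_eye'])
    else: M=np.linalg.inv(np.array(c['extrinsics']))
    v=M[:3,:3]@v
    return M[:3,3],v/np.linalg.norm(v)
def atz(cam,uv,z,T=None):
    o,d=ray(cam,uv,T); return o+d*(z-o[2])/d[2]
def proj(cam,p,T=None):
    c=bot.calibration(cam); K=np.array(c['mtx'])
    E=np.linalg.inv(T@np.array(c['hand_eye'])) if cam=='wrist' else np.array(c['extrinsics'])
    q=E[:3,:3]@np.array(p)+E[:3,3]; u=q[:2]/q[2]; u=u*(1+c['k1']*(u@u))
    return (K@[u[0],u[1],1])[:2]
def tri(rays):
    A=np.zeros((3,3));b=np.zeros(3)
    for o,d in rays:
        P=np.eye(3)-np.outer(d,d);A+=P;b+=P@o
    p=np.linalg.solve(A,b)
    return p,[float(np.linalg.norm((np.eye(3)-np.outer(d,d))@(p-o))) for o,d in rays]
def R(q):
    w,x,y,z=q
    from scipy.spatial.transform import Rotation as Ro
    return Ro.from_quat([x,y,z,w]).as_matrix()
def tool():
    T=np.eye(4);T[:3,:3]=R(bot.read_tool_rot());T[:3,3]=bot.read_position();return T
E
python3 - <<'E'
from h import *
T=tool()
print(T, bot.read_clock())
ims=[shot(c) for c in ('scene','side','wrist')]
cv2.imwrite('pics/a.png',np.hstack(ims)[:,:,::-1])
for c,im in zip(('scene','side','wrist'),ims):
    cv2.imwrite(f'pics/a_{c}.png',im[:,:,::-1])
    for t in ('jar','tin','saucepan','cleaner','pan_top','knob','needle_tip','scale','beam'):
        try:
            r=bot.search_frame(c,t)
            print(c,t,[(np.round(x['bbox']).tolist(),round(x['confidence'],2)) for x in r[:2]])
        except Exception as e: print(c,t,e)
for c in ('scene','side'): print(np.round(np.linalg.inv(np.array(bot.calibration(c)['extrinsics'])),3))
E
```

```text
pics
[[ 9.99998533e-01 -1.71276165e-03  1.06268358e-05  5.49362746e-01]
 [-1.02834879e-05  2.00473182e-04  9.99999980e-01  6.96475809e-05]
 [-1.71276374e-03 -9.99998513e-01  2.00455275e-04  2.07510366e-01]
 [ 0.00000000e+00  0.00000000e+00  0.00000000e+00  1.00000000e+00]] 0.0
scene jar [([143.0, 211.0, 26.0, 43.0], 0.71), ([183.0, 162.0, 174.0, 100.0], 0.69)]
scene tin [([338.0, 156.0, 24.0, 28.0], 0.87)]
scene saucepan [([332.0, 245.0, 73.0, 50.0], 0.82)]
scene cleaner [([265.0, 287.0, 21.0, 36.0], 0.87)]
scene pan_top [([306.0, 173.0, 52.0, 46.0], 0.61)]
scene knob [([248.0, 197.0, 19.0, 30.0], 0.54)]
scene needle_tip [([185.0, 195.0, 136.0, 47.0], 0.94)]
scene scale [([185.0, 163.0, 171.0, 99.0], 0.62)]
scene beam [([183.0, 195.0, 135.0, 51.0], 0.94)]
side jar [([342.0, 176.0, 22.0, 37.0], 0.62)]
side tin [([325.0, 342.0, 39.0, 59.0], 0.56)]
side saucepan [([140.0, 257.0, 85.0, 67.0], 0.59), ([325.0, 343.0, 38.0, 60.0], 0.22)]
side cleaner [([209.0, 202.0, 17.0, 35.0], 0.75), ([284.0, 183.0, 32.0, 41.0], 0.46)]
side pan_top [([235.0, 221.0, 67.0, 68.0], 0.94)]
side knob [([290.0,
[... 246 characters left out ...]
19.0], 0.81)]
wrist tin [([263.0, 257.0, 45.0, 109.0], 0.6)]
wrist saucepan [([450.0, 1.0, 108.0, 106.0], 0.81)]
wrist cleaner [([453.0, 234.0, 94.0, 82.0], 0.56)]
wrist pan_top [([200.0, 0.0, 273.0, 102.0], 0.79)]
wrist knob [([258.0, 256.0, 48.0, 111.0], 0.85)]
wrist needle_tip [([261.0, 98.0, 57.0, 291.0], 0.6)]
wrist scale [([195.0, 0.0, 274.0, 392.0], 0.67)]
wrist beam [([259.0, 98.0, 57.0, 290.0], 0.71), ([261.0, 257.0, 47.0, 110.0], 0.65)]
[[ 0.394  0.6   -0.697  1.386]
 [ 0.919 -0.271  0.286 -0.331]
 [-0.017 -0.753 -0.658  0.947]
 [ 0.     0.     0.     1.   ]]
[[-0.978 -0.124  0.17   0.43 ]
 [-0.21   0.518 -0.829  0.78 ]
 [ 0.015 -0.846 -0.533  0.67 ]
 [ 0.     0.     0.     1.   ]]
```

View pics/a_scene.png

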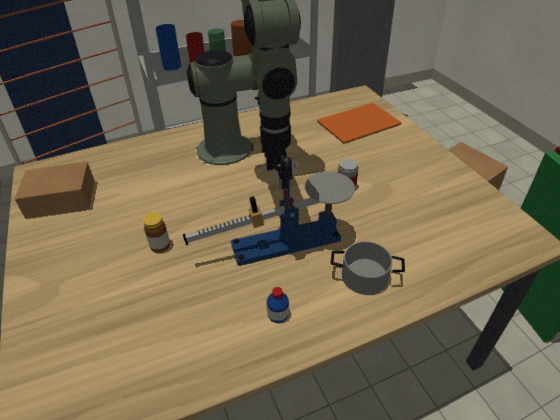

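View pics/a_side.png

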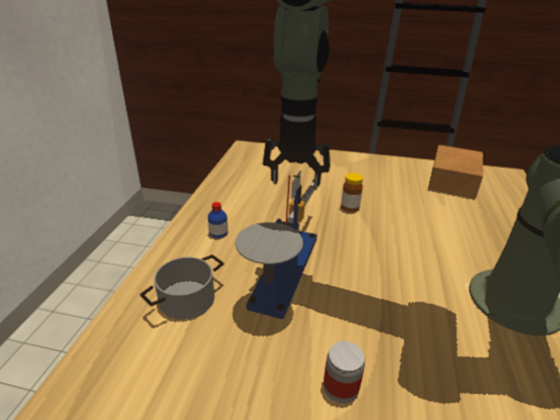

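Scene view: jar at (156,232), tin (348,172), pan (330,188), poise (255,211), saucepan (367,268), cleaner (278,305). The side view is consistent with this: jar (352,192), tin (344,371), pan (269,243).

```bash
python3 - <<'E'
from h import *
bc=lambda b:(b[0]+b[2]/2,b[1]+b[3]/2)
P={'jar':((143,211,26,43),(342,176,22,37)),'tin':((338,156,24,28),(325,342,39,59)),'saucepan':((332,245,73,50),(140,257,85,67)),'cleaner':((265,287,21,36),(209,202,17,35)),'pan':((306,173,52,30),(235,226,67,34)),'poise':((248,197,19,30),(290,191,13,30))}
for n,(a,b) in P.items():
    p,e=tri([ray('scene',bc(a)),ray('side',bc(b))]); print(n,p.round(4),np.round(e,4))
for uv,z in (((235,257),.0),((341,240),.0),((185,239),.165)): print('sc',uv,atz('scene',uv,z).round(3))
E
python3 -c "
import cv2
a=cv2.imread('pics/a_wrist.png');b=cv2.imread('pics/a_scene.png')[140:290,170:370]
c=cv2.resize(b,None,fx=2.8,fy=2.8,interpolation=cv2.INTER_CUBIC)
o=cv2.vconcat([cv2.resize(a,(560,420)),c])
cv2.imwrite('pics/c1.png',a);cv2.imwrite('pics/c2.png',cv2.resize(b,(800,600),interpolation=cv2.INTER_CUBIC))"
```

```text
jar [ 0.4119 -0.3366  0.0503] [0.0009 0.0009]
tin [0.3952 0.3303 0.0626] [0.0004 0.0004]
saucepan [0.7747 0.1729 0.0293] [0.0001 0.0001]
cleaner [ 0.787  -0.1079  0.0438] [0.0007 0.0007]
pan [0.5783 0.1516 0.1828] [0.0026 0.0026]
poise [ 0.5534 -0.0621  0.1495] [0.0004 0.0004]
sc (235, 257) [ 0.553 -0.141  0.   ]
sc (341, 240) [0.62  0.175 0.   ]
sc (185, 239) [ 0.589 -0.272  0.165]
```

View pics/a_wrist.png

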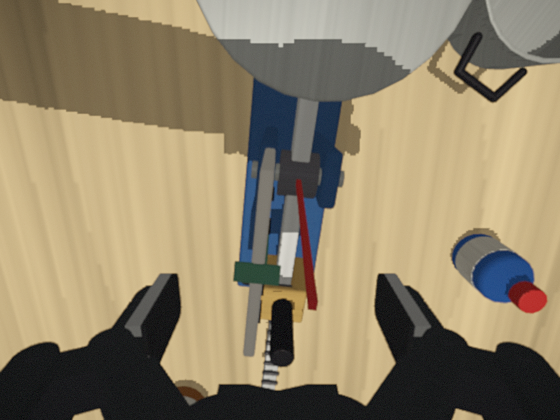

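View pics/c2.png

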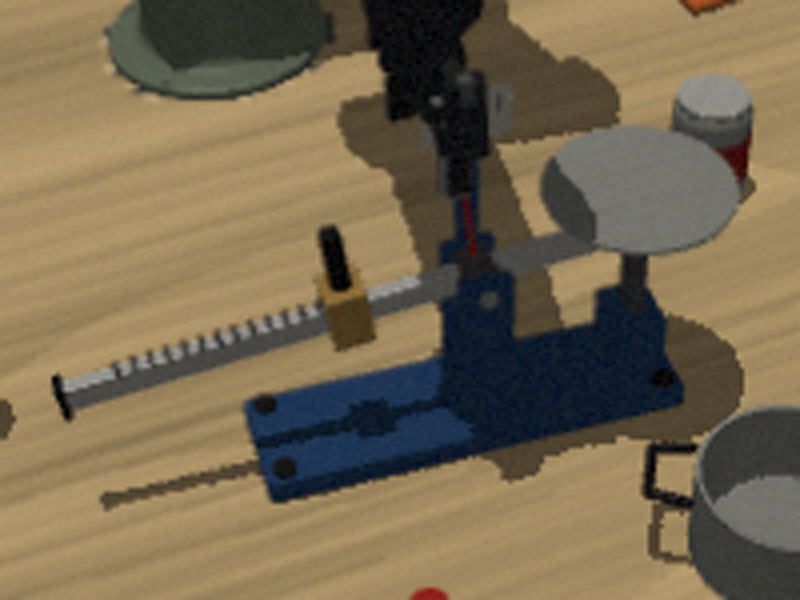

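Wrist view: the scale lies roughly along world y, with the pan at top, the poise knob near (282,335) and the needle leaning to the poise side. The dial is on the robot side. Now I'll fit the scale pose.

```bash
cat > fit.py <<'E'
from h import *
from scipy.optimize import least_squares
def S(p,x,y,psi): 
    c,s=np.cos(psi),np.sin(psi); return np.array([x+c*p[0]-s*p[1],y+s*p[0]+c*p[1],p[2]])
def B(l,h,t): # point on the beam, l outward, h above axis, tilt t
    return (0,-l*np.cos(t)+h*np.sin(t),.14+l*np.sin(t)+h*np.cos(t))
def tosc(p,x,y,psi):
    c,s=np.cos(psi),np.sin(psi); d=np.array(p[:2])-[x,y]; return np.array([c*d[0]+s*d[1],-s*d[0]+c*d[1],p[2]])
E
python3 - <<'E'
from fit import *
cr=lambda u,v:(170+u/4,140+v/4)
obs=[('scene',cr(245,402),lambda s:(-.045,-.170,.022)),('scene',cr(269,488),lambda s:(.045,-.170,.022)),('scene',cr(683,386),lambda s:(.045,.150,.022)),
('scene',cr(640,189),lambda s:(0,.12,.188)),('side',(269,242.5),lambda s:(0,.12,.188)),('scene',cr(65,395),lambda s:B(.301,0,-.11)),
('scene',cr(328,232),lambda s:B(.095+s,.075,-.11)),('scene',cr(345,287),lambda s:B(.095+s,.028,-.11))]
f=lambda q:np.concatenate([proj(c,S(g(q[3]),*q[:3]))-uv for c,uv,g in obs])
r=least_squares(f,[.565,.03,-.1,.01],loss='soft_l1'); print(r.x.round(4)); print(f(r.x).reshape(-1,2).round(1).tolist())
from scipy.spatial.transform import Rotation as Ro
def quat(th):
    M=np.array([[np.cos(th),0,-np.sin(th)],[np.sin(th),0,np.cos(th)],[0,-1,0]]);q=Ro.from_matrix(M).as_quat();return [q[3],q[0],q[1],q[2]]
psi=r.x[2]; pan=S((0,.12,.2),*r.x[:3]);print('pan',pan.round(4))
for p in ((.412,-.337,.05),(.412,-.337,.3),(.4,-.0,.3),(.4,.1,.3),(pan[0],pan[1],.25),(pan[0],pan[1],.3),tuple(S((0,-.25,.3),*r.x[:3]))):
    s=bot.solve_ik(list(p),quat(psi)); print(p,None if s is None else np.round(s,2))
print('knob',S(B(.095+r.x[3],.052,-.11),*r.x[:3]).round(4))
E
```

```text
[ 5.649e-01  2.940e-02 -1.009e-01  5.000e-04]
[[-0.4, -0.7], [0.4, -0.4], [1.3, -0.4], [0.3, -1.3], [-0.6, -1.5], [-1.2, 1.4], [0.5, 0.2], [-0.8, -1.0]]
pan [0.5769 0.1488 0.2   ]
(0.412, -0.337, 0.05) [-0.82  0.46 -0.45  0.67  0.    0.85]
(0.412, -0.337, 0.3) [-0.82  0.25 -0.06  1.26  0.    0.85]
(0.4, -0.0, 0.3) [-0.19 -0.01 -0.36  1.22  0.    1.49]
(0.4, 0.1, 0.3) [ 0.07  0.02 -0.34  1.22  0.    1.74]
(np.float64(0.5769472033588895), np.float64(0.14880885104019942), 0.25) [0.13 0.39 0.01 1.19 0.   1.8 ]
(np.float64(0.5769472033588895), np.float64(0.14880885104019942), 0.3) [0.13 0.38 0.11 1.31 0.   1.8 ]
(np.float64(0.5396839189679468), np.float64(-0.21930994450873706), np.float64(0.3)) [-0.51  0.35  0.07  1.3   0.    1.16]
knob [ 0.5547 -0.0707  0.1812]
```

```bash
cat >> fit.py <<'E'
from scipy.spatial.transform import Rotation as Ro
def quat(th):
    M=np.array([[np.cos(th),0,-np.sin(th)],[np.sin(th),0,np.cos(th)],[0,-1,0]]);q=Ro.from_matrix(M).as_quat();return [q[3],q[0],q[1],q[2]]
SC=(.5649,.0294,-.1009); Q=quat(SC[2])
E
python3 - <<'E'
from fit import *
bot.move_linear([.5,0,.33],speed=.3)
bot.move_pose([.412,-.42,.24],Q)
bot.wait(.2)
T=tool(); shot('wrist','b'); print(T[:3,3].round(4))
print(np.round(bot.calibration('wrist')['hand_eye'],3))
for r in bot.search_frame('wrist','jar'):
    b=r['bbox'];print(b,r['confidence'])
print('predicted jar top ctr',proj('wrist',(.412,-.337,.115),T),proj('wrist',(.412,-.337,0),T),'clock',bot.read_clock())
E
```

```text
[ 0.4128 -0.4192  0.2404]
[[ 1.    -0.     0.001 -0.001]
 [-0.001 -0.32   0.947 -0.167]
 [ 0.    -0.947 -0.32   0.083]
 [ 0.     0.     0.     1.   ]]
[239.3, 52.5, 65.6, 74.7] 0.58
predicted jar top ctr [267.4575154   93.66236994] [270.05168285  93.2863903 ] clock 4.0
```

View pics/b.png

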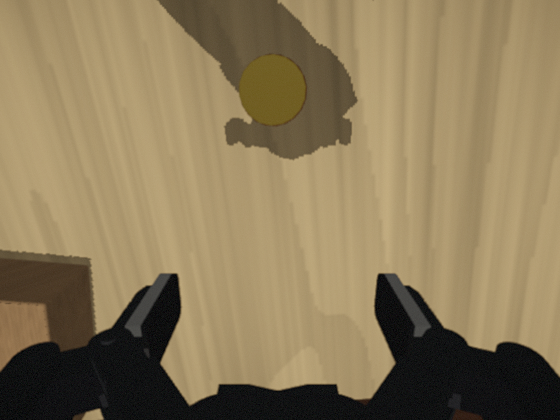

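The lid is a clean circle centred at (272,90). I'll use that for the grasp.

Run:
```python
from fit import *
T=tool()
j=atz('wrist',(272,90),.115,T); print('jar',j.round(4),'boxcorner',atz('wrist',(90,260),.06,T).round(3))
assert np.hypot(*(j[:2]-[.412,-.337]))<.015
bot.move_pose([j[0],j[1],.2],Q)
bot.move_linear([j[0],j[1],.09],speed=.2)
bot.move_linear([j[0],j[1],.052],speed=.08)
f0=np.array(bot.read_ft_force())
bot.set_gripper(0.5,grasp_force=45)
print('w',bot.read_gripper_width(),bot.read_position())
bot.move_linear([j[0],j[1],.10],speed=.1)
bot.move_linear([j[0],j[1],.29],speed=.25)
bot.wait(.3)
F=[np.array(bot.read_ft_force()) for _ in range(4)]
print(f0.round(2),np.mean(F,0).round(2),np.std(F,0).round(2),bot.read_gripper_width(),bot.read_clock())
T=tool();np.save('T.npy',T); shot('wrist','c')
```

```text
jar [ 0.4158 -0.3348  0.115 ] boxcorner [ 0.191 -0.495  0.06 ]
w 0.6828157491304827 [ 0.41653145 -0.33535055  0.05320427]
[ 0.41 -0.11 -0.2 ] [ 0.14  0.11 -3.32] [0. 0. 0.] 0.6825635082045738 8.0167
```

Run:
```python
from fit import *
pan=S((0,.12,.2),*SC)
p=bot.read_position(); print(np.round(p,4))
bot.move_linear([.40,-.10,.29],speed=.25)
bot.move_linear([.41,.13,.29],speed=.25)
bot.move_linear([pan[0],pan[1],.29],speed=.2)
bot.move_linear([pan[0],pan[1],.255],speed=.08)
bot.wait(.3)
f0=np.array(bot.read_ft_force());print('hang',f0.round(2),np.round(bot.read_position(),4))
T=tool();shot('wrist','d'); shot('scene','d_s'); shot('side','d_side')
z=.255
hit=bot.move_linear([pan[0],pan[1],.21],speed=.03,until_force=2.6)
print(hit,np.round(bot.read_position(),4),np.round(bot.read_ft_force(),2),bot.read_clock())
shot('side','e_side')
a=cv2.imread('pics/d_side.png')[140:340,170:370];b=cv2.imread('pics/e_side.png')[140:340,170:370]
c=cv2.imread('pics/d.png')
o=cv2.hconcat([cv2.resize(a,(400,400)),cv2.resize(b,(400,400))]);cv2.imwrite('pics/e_cmp.png',o)
```

```text
[ 0.4155 -0.3346  0.2892]
hang [ 0.14  0.61 -2.82] [0.5773 0.1488 0.2555]
True [0.5763 0.1487 0.2369] [ 1.02  0.51 -1.45] 13.0
```

View pics/e_cmp.png

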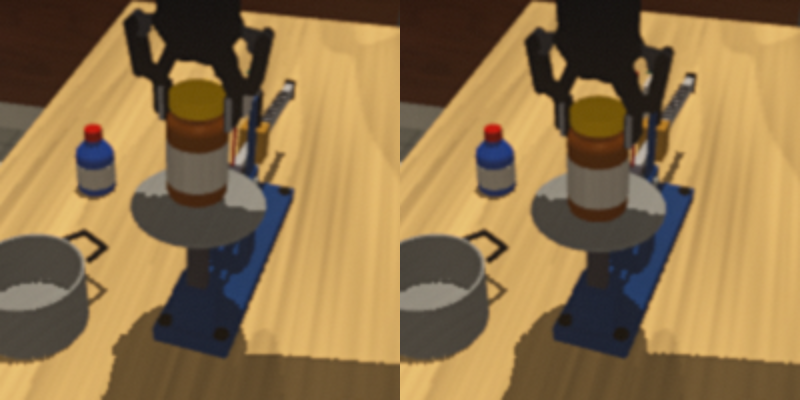

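Left: jar hanging over the middle of the pan. Right: just touching and centred (jar x≈598, pan 532–666). Next I lower it with the sinking pan.

Run:
```python
from fit import *
pan=S((0,.12,.2),*SC)
def st(t): print(t,np.round(bot.read_position(),4),np.round(bot.read_ft_force(),2),round(bot.read_clock(),2))
bot.move_linear([pan[0],pan[1],.220],speed=.03); bot.wait(.3); st('220')
for z in (.218,.2165,.215,.214,.213,.212):
    bot.move_linear([pan[0],pan[1],z],speed=.02); bot.wait(.15); st(z)
    if bot.read_ft_force()[2]>0.2: break
shot('side','f_side');shot('scene','f_s')
a=cv2.imread('pics/f_side.png')[140:340,170:370];b=cv2.imread('pics/f_s.png')[120:270,170:370]
cv2.imwrite('pics/f_cmp.png',cv2.hconcat([cv2.resize(a,(400,400)),cv2.resize(b,(400,300)).copy() if 0 else cv2.copyMakeBorder(cv2.resize(b,(400,300)),0,100,0,0,0)]))
```

```text
220 [0.5769 0.1488 0.2201] [-2.03 -0.44 -1.64] 14.07
0.218 [0.5771 0.1488 0.2181] [-0.6   0.01 -0.59] 14.47
0.2165 [0.5771 0.1488 0.2166] [-0.03 -0.35  0.15] 14.88
0.215 [0.5771 0.1488 0.215 ] [ 0.17 -1.15 -0.69] 15.28
0.214 [0.5772 0.1488 0.215 ] [-2.43 -0.39  5.14] 15.68
```

Run:
```python
from fit import *
pan=S((0,.12,.2),*SC)
bot.move_linear([pan[0],pan[1],.2145],speed=.02); bot.wait(.2); print(np.round(bot.read_ft_force(),2),bot.read_position()[2])
bot.set_gripper(0.95); 
bot.move_linear([pan[0],pan[1],.25],speed=.06)
bot.move_linear([pan[0],pan[1],.36],speed=.25)
k=S((0,-.19,.36),*SC)
bot.move_linear([k[0],k[1]-.07,.36],speed=.3)
bot.wait(.3)
T=tool();np.save('T.npy',T)
a=shot('wrist','g_w');b=shot('side','g_side');c=shot('scene','g_s')
print(T[:3,3],bot.read_clock())
for cam in('wrist','scene','side'):
  for t in('knob','needle_tip','jar'):
    print(cam,t,[(np.round(x['bbox']).tolist(),round(x['confidence'],2)) for x in bot.search_frame(cam,t)[:2]])
r=lambda im,w,h:cv2.resize(im,(w,h),interpolation=cv2.INTER_CUBIC)
o=cv2.vconcat([cv2.hconcat([r(c[130:280,170:370],400,300),r(b[140:290,190:390],400,300)]),cv2.hconcat([r(a,400,300),r(a[0:0+210,140:420],400,300)])])
cv2.imwrite('pics/g.png',o[:,:,::-1])
```

```text
[-2.01  0.23  4.93] 0.21497496151520654
[ 0.54599304 -0.22882384  0.36020967] 19.7833
wrist knob [([249.0, 1.0, 38.0, 27.0], 0.83)]
wrist needle_tip [([248.0, 0.0, 39.0, 216.0], 0.87)]
wrist jar []
scene knob [([253.0, 189.0, 9.0, 30.0], 0.52)]
scene needle_tip [([180.0, 166.0, 136.0, 59.0], 0.57)]
scene jar [([318.0, 155.0, 24.0, 48.0], 0.79)]
side knob [([286.0, 187.0, 17.0, 28.0], 0.63)]
side needle_tip [([283.0, 159.0, 39.0, 76.0], 0.81)]
side jar [([255.0, 197.0, 29.0, 60.0], 0.92), ([285.0, 161.0, 37.0, 74.0], 0.71)]
```

View pics/g.png

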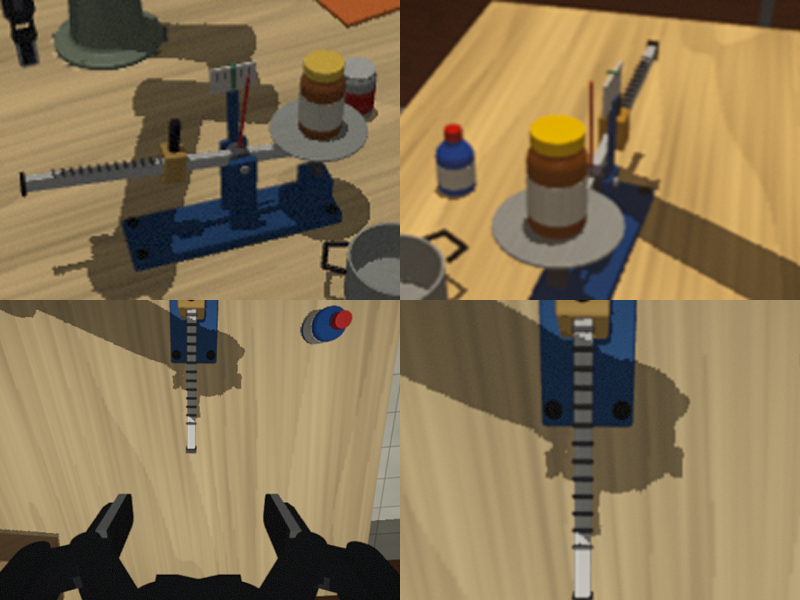

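The jar stands upright near the pan's middle, and the beam is at the positive stop with the needle on the pan side. The knob in the scene view has its top at about (257,191) and its foot at (257,205). Next I solve for the poise place and go to the knob with the jaws along the beam.

```bash
cat >> fit.py <<'E'
QB=quat(SC[2]-np.pi/2)
def fits(obs,t,x0=.01):
    f=lambda q:np.concatenate([proj(c,S(B(.095+q[0],h,t),*SC),T)-np.array(uv) for c,uv,h,T in obs])
    r=least_squares(f,[x0]);return r.x[0],f(r.x).round(1)
E
python3 - <<'E'
from fit import *
print(fits([('scene',(257,191),.075,None),('scene',(257,205),.028,None)],.11))
k=S((0,-.15,.30),*SC)
bot.move_pose(list(k),QB); bot.wait(.2)
T=tool();np.save('T.npy',T)
a=shot('wrist','h'); print(np.round(T[:3,3],4),bot.read_joint_positions(),bot.read_clock())
for t in('knob','poise','needle_tip'):
    print(t,[(np.round(x['bbox']).tolist(),round(x['confidence'],2)) for x in bot.search_frame('wrist',t)[:2]])
for s in (0,.012,.024): print(s,proj('wrist',S(B(.095+s,.075,.11),*SC),T).round(0),proj('wrist',S(B(.095+s,.028,.11),*SC),T).round(0))
E
```

```text
(np.float64(0.002342740298642593), array([ 0.4, -0.1, -0.5, -0.4]))
[ 0.5499 -0.1201  0.3001] [-3.46085097e-01  3.09360182e-01  1.74082594e-02  1.27877394e+00
 -1.77330033e-05  2.89656520e+00] 22.025
knob [([186.0, 166.0, 55.0, 52.0], 0.9)]
poise [([185.0, 166.0, 53.0, 53.0], 0.88)]
needle_tip [([2.0, 165.0, 452.0, 75.0], 0.56), ([185.0, 165.0, 56.0, 55.0], 0.53)]
0 [193. 207.] [211. 190.]
0.012 [208. 208.] [224. 191.]
0.024 [224. 208.] [238. 191.]
```

View pics/h.png

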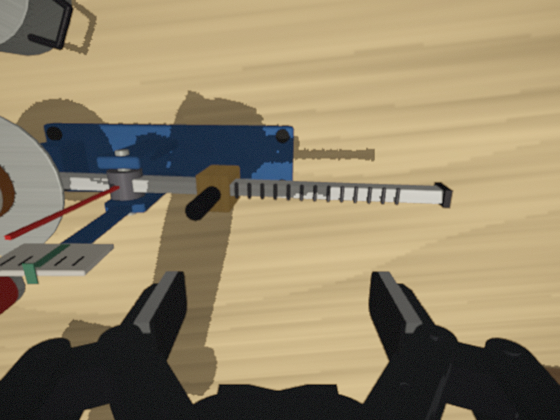

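The wrist view shows the knob top at (198,208) and its foot near (212,192), so the poise is at about 0.003. Next: lower with the inner finger between knob and column, feel for the knob, then push outward.

```bash
cat >> fit.py <<'E'
def st(t):
    p=bot.read_position(); print(t,'sc',tosc(p,*SC).round(4),'F',np.round(bot.read_ft_force(),2),'t',round(bot.read_clock(),2))
def go(y,z,sp,uf=None,x=0): return bot.move_linear(list(S((x,y,z),*SC)),speed=sp,until_force=uf)
E
python3 - <<'E'
from fit import *
bot.set_gripper(.6); print(bot.read_gripper_width())
go(-.1015,.27,.2); go(-.1015,.215,.1)
print(go(-.1015,.187,.05,2.)); bot.wait(.2); st('down')
print(go(-.125,.187,.02,1.0)); st('touch')
shot('wrist','i'); shot('scene','i_s')
E
```

```text
0.6023476021915559
False
down sc [ 0.0003 -0.1015  0.1873] F [ 0.03 -0.43  0.36] t 24.62
True
touch sc [-0.0003 -0.1054  0.1865] F [0.51 1.02 0.35] t 25.08
```

Run:
```python
from fit import *
for y in (-.115,-.128,-.14,-.152):
    h=go(y,.187+(-.105-y)*.06,.05,8.); st(h)
go(-.143,.190,.06); bot.wait(1.3); st('back')
a=shot('wrist','j'); T=tool();np.save('T.npy',T);c=shot('scene','j_s')
for cam in('wrist','scene'): print([(np.round(x['bbox']).tolist(),round(x['confidence'],2)) for x in bot.search_frame(cam,'poise')[:2]])
r=lambda im,w,h:cv2.resize(im,(w,h),interpolation=cv2.INTER_CUBIC)
o=cv2.vconcat([r(a[120:330,0:560],800,300),r(c[150:225,180:380],800,300)])
cv2.imwrite('pics/j_v.png',o[:,:,::-1])
```

```text
True sc [-0.0014 -0.1075  0.1854] F [0.53 1.34 0.09] t 25.39
True sc [-0.0016 -0.1081  0.1848] F [ 1.15  1.16 -1.29] t 25.62
True sc [-0.0019 -0.1087  0.1841] F [ 1.42  1.18 -0.72] t 25.87
True sc [-0.002  -0.1091  0.1835] F [ 0.7   1.93 -0.43] t 26.15
back sc [-0.    -0.143  0.19 ] F [-0.55 -0.08  0.27] t 28.18
[([221.0, 197.0, 69.0, 110.0], 0.74)]
[([236.0, 194.0, 14.0, 30.0], 0.84)]
```

View pics/j_v.png

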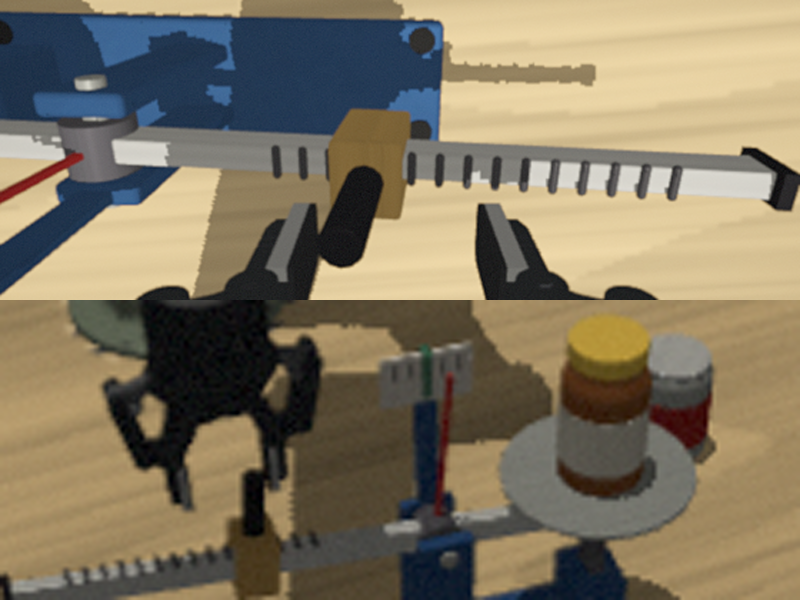

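The needle is off the stop now, slightly on the pan side of green: tip at scene pixel (292.3,168.8), green at about x=286.8. The inner pad is close to the knob, so I back off, then measure tilt and poise place.

```bash
cat >> fit.py <<'E'
def needle(uv):
    f=lambda t:proj('scene',S((0,.135*np.sin(t[0]),.14+.135*np.cos(t[0])),*SC))-np.array(uv)
    r=least_squares(f,[0.]);return r.x[0],f(r.x).round(1)
def redtip(im):  # topmost strong-red pixels near the dial
    p0=proj('scene',S((0,0,.275),*SC)); u0,v0=int(p0[0]),int(p0[1])
    w=im[v0-8:v0+25,u0-20:u0+21].astype(int); m=(w[...,0]>90)&(w[...,1]<70)&(w[...,2]<70)
    v,u=np.nonzero(m); k=v<=v.min()+1; return u[k].mean()+u0-20,v.min()+v0-8
E
python3 - <<'E'
from fit import *
go(-.133,.190,.05); bot.wait(1.5); st('off')
c=shot('scene','k_s'); a=shot('wrist','k_w');T=tool();np.save('T.npy',T)
tip=redtip(c);print('tip',tip,'t',needle(tip),'zero px',proj('scene',S((0,0,.275),*SC)),'dial zero',proj('scene',S((-.018,0,.275),*SC)))
r=lambda im,w,h:cv2.resize(im,(w,h),interpolation=cv2.INTER_CUBIC)
cv2.imwrite('pics/k_v.png',cv2.vconcat([r(a[120:330,0:560],800,300),r(c[150:225,180:380],800,300)])[:,:,::-1])
t=needle(tip)[0]
for s in (.036,.042,.048): print(s,[proj('wrist',S(B(.095+s,h,t),*SC),T).round(0).tolist() for h in(.075,.028)],[proj('scene',S(B(.095+s,h,t),*SC)).round(1).tolist() for h in(.075,.028)])
E
```

```text
off sc [-0.    -0.133  0.19 ] F [ 0.52 -0.21 -0.4 ] t 30.23
tip (np.float64(294.0), np.int64(168)) t (np.float64(0.09675424355053801), array([0.1, 0.5])) zero px [289.29998716 169.2331268 ] dial zero [287.16299029 165.33784107]
0.036 [[254.0, 288.0], [269.0, 243.0]] [[244.6, 193.0], [244.2, 206.7]]
0.042 [[267.0, 289.0], [280.0, 244.0]] [[242.3, 193.3], [242.0, 207.0]]
0.048 [[281.0, 290.0], [290.0, 244.0]] [[240.1, 193.6], [239.8, 207.3]]
```

View pics/k_v.png

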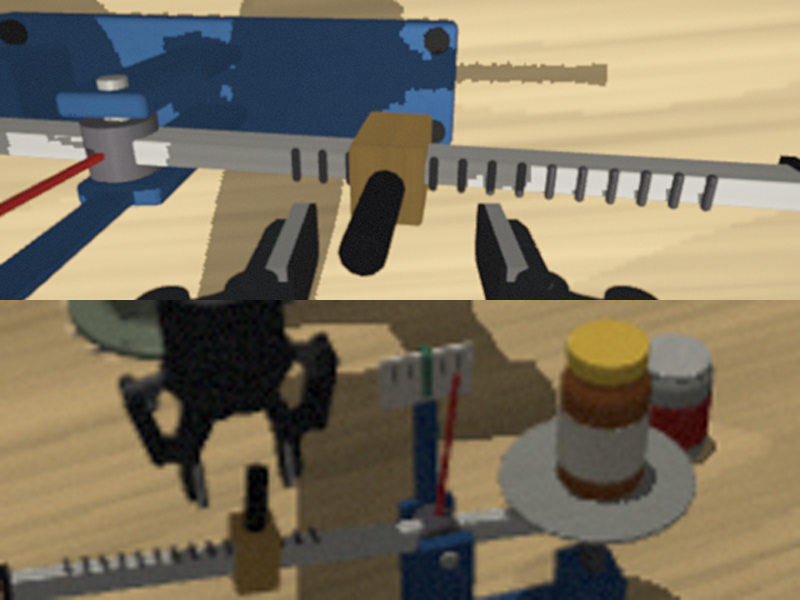

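Poise is at notch 3 (0.036) and the needle reads about +0.095 rad, close to two notches short. Push on to notch 5.

```bash
cat > push.py <<'E'
import sys
from fit import *
y,back,tag=float(sys.argv[1]),float(sys.argv[2]),sys.argv[3]
h=go(y,.192,.03,15.); st(h)
if h: h=go(y,.192,.03,15.); st(h)
bot.wait(.2); T=tool(); shot('wrist',tag+'_touch')
go(back,.192,.04); bot.wait(1.6); st('off')
c=shot('scene',tag+'_s'); a=shot('wrist',tag+'_w');T=tool()
tip=redtip(c);t=needle(tip)[0];print('tip',tip,'t',t)
print([(np.round(x['bbox'],1).tolist(),round(x['confidence'],2)) for x in bot.search_frame('wrist','poise')[:2]])
for s in (.048,.060,.072): print(s,[proj('wrist',S(B(.095+s,h,t),*SC),T).round(0).tolist() for h in(.075,.028)],[proj('scene',S(B(.095+s,h,t),*SC)).round(1).tolist() for h in(.075,.028)])
r=lambda im,w,h:cv2.resize(im,(w,h),interpolation=cv2.INTER_CUBIC)
cv2.imwrite(f'pics/{tag}_v.png',cv2.vconcat([r(a[120:330,0:560],800,300),r(c[150:225,180:380],800,300)])[:,:,::-1])
E
python3 push.py -.163 -.148 l
```

```text
True sc [-0.0007 -0.1416  0.1891] F [ 0.82  1.83 -1.86] t 30.88
True sc [-0.0013 -0.1427  0.188 ] F [ 1.59  1.31 -0.5 ] t 31.24
off sc [ 0.    -0.148  0.192] F [-0.38  0.28 -0.07] t 33.42
tip (np.float64(292.5), np.int64(168)) t 0.06693993714801406
[([224.5, 199.1, 68.0, 106.3], 0.95)]
0.048 [[252.0, 282.0], [267.0, 239.0]] [[239.2, 195.0], [239.5, 208.6]]
0.06 [[279.0, 284.0], [287.0, 240.0]] [[234.7, 195.7], [235.2, 209.3]]
0.072 [[306.0, 286.0], [308.0, 241.0]] [[230.2, 196.4], [230.7, 210.1]]
```

View pics/l_v.png

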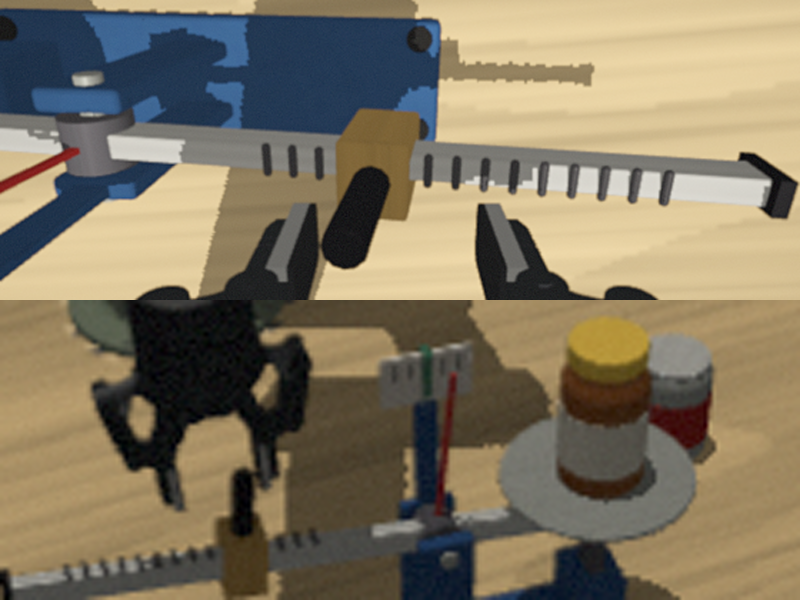

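Now at notch 4 (3 ridges inside the block, 9 outside), but the pad may still be touching the knob. I'll compare the needle at sub-pixel level across the saved pictures; the g picture is at a known +0.11.

```bash
cat >> fit.py <<'E'
def needle2(im):
    """tilt from the red needle's slope: weighted red centroid per row -> fit t by projecting the needle's line"""
    p0=proj('scene',S((0,0,.275),*SC)); u0=int(p0[0]); rows=np.arange(int(p0[1])+1,int(p0[1])+22)
    w=im[rows][:,u0-16:u0+17].astype(float); red=np.clip(w[...,0]-1.0*np.maximum(w[...,1],w[...,2])-25,0,None)
    ok=red.sum(1)>30; uc=(red*np.arange(u0-16,u0+17)).sum(1)[ok]/red.sum(1)[ok]; v=rows[ok]
    def f(q):
        pts=np.array([proj('scene',S((0,r*np.sin(q[0]),.14+r*np.cos(q[0])),*SC)) for r in np.linspace(.03,.14,12)])
        o=np.argsort(pts[:,1]); return np.interp(v,pts[o,1],pts[o,0])+q[1]-uc
    a=least_squares(f,[0.,0.],loss='soft_l1'); b=least_squares(lambda q:f([q[0],0]),[0.],loss='soft_l1')
    return round(a.x[0],4),round(a.x[1],2),round(b.x[0],4),int(ok.sum()),round(float(np.std(a.fun)),2)
def green(im):
    p0=proj('scene',S((-.018,0,.275),*SC)); u0,v0=map(int,p0); w=im[v0-8:v0+9,u0-14:u0+15].astype(float)
    g=np.clip(w[...,1]-np.maximum(w[...,0],w[...,2])-10,0,None); return (g*np.arange(u0-14,u0+15)).sum()/g.sum(),p0[0]
E
python3 - <<'E'
from fit import *
for n in('g_s','j_s','k_s','l_s'):
    im=cv2.imread(f'pics/{n}.png')[:,:,::-1]; print(n,needle2(im),green(im))
go(-.140,.192,.06); bot.wait(1.5); st('off')
c=shot('scene','m_s'); print('notch4',needle2(c),redtip(c),green(c))
E
```

```text
g_s (np.float64(0.1273), np.float64(-1.59), np.float64(0.081), 18, 0.21) (np.float64(286.041095890411), np.float64(287.1629902941549))
j_s (np.float64(0.0575), np.float64(-0.25), np.float64(0.0508), 20, 0.28) (np.float64(286.0), np.float64(287.1629902941549))
k_s (np.float64(0.0868), np.float64(-0.15), np.float64(0.0825), 20, 0.28) (np.float64(286.05333333333334), np.float64(287.1629902941549))
l_s (np.float64(0.0837), np.float64(-0.66), np.float64(0.065), 20, 0.18) (np.float64(286.1219512195122), np.float64(287.1629902941549))
off sc [-0.    -0.14   0.192] F [ 0.19  0.73 -0.9 ] t 35.35
notch4 (np.float64(0.0764), np.float64(-0.35), np.float64(0.0666), 20, 0.27) (np.float64(293.0), np.int64(168)) (np.float64(286.1038961038961), np.float64(287.1629902941549))
```

Corrected for the bias seen at the known +0.11, notch 4 reads about +0.095, so notch 6 (0.072) should come to about +0.013. Push there with a slow unguarded slide, as the force guard was tripping on spikes.

```bash
sed -i 's/^h=go.*/go(y,.193,.035); st("push")/; s/^if h.*//; s/bot.wait(1.6)/bot.wait(1.7)/; s/print(.tip.,tip,.t.,t)/print("tip",tip,"t",t,"t2",needle2(c),"corr",needle2(c)[2]+.0306)/' push.py
python3 push.py -.175 -.160 n
```

```text
push sc [ 0.0003 -0.1757  0.1934] F [ 0.28  0.15 -0.54] t 36.55
off sc [ 0.    -0.16   0.192] F [0.01 0.51 0.11] t 39.02
tip (np.float64(288.0), np.int64(169)) t -0.02412506877290915 t2 (np.float64(-0.0133), np.float64(-0.39), np.float64(-0.0241), 17, 0.09) corr 0.006499999999999999
[([264.2, 193.7, 50.1, 102.1], 0.94), ([0.0, 124.5, 507.6, 176.4], 0.17)]
0.048 [[246.0, 268.0], [253.0, 230.0]] [[237.0, 199.3], [238.9, 212.4]]
0.06 [[270.0, 268.0], [273.0, 230.0]] [[232.6, 200.3], [234.6, 213.4]]
0.072 [[295.0, 269.0], [292.0, 231.0]] [[228.1, 201.4], [230.2, 214.5]]
```

View pics/n_v.png

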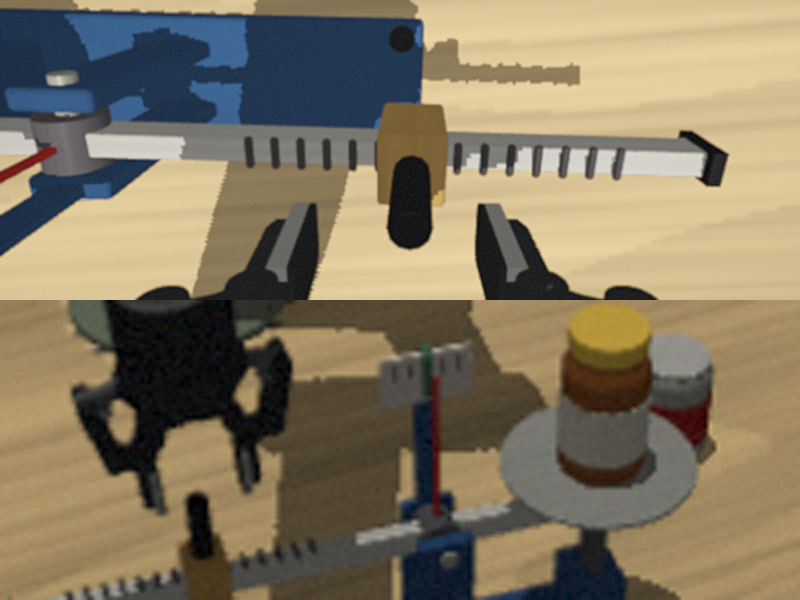

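Poise is at notch 6 (5 ridges inside, 7 outside). The needle sits over green within parallax at about +0.006 rad, with the pads clear of the knob. Now I retreat straight up and do a last check.

Run:
```python
from fit import *
go(-.160,.30,.12); go(-.20,.36,.25,x=-.08); bot.wait(1.5); st('clear')
c=shot('scene','o_s'); n=needle2(c); print(n,'corr',n[2]+.0306,redtip(c),green(c))
b=shot('side','o_side')
r=lambda im,w,h:cv2.resize(im,(w,h),interpolation=cv2.INTER_CUBIC)
cv2.imwrite('pics/o_v.png',cv2.hconcat([r(c[140:320,170:410],400,300),r(b[140:410,130:490],400,300)])[:,:,::-1])
for o in('jar','tin','saucepan','cleaner'):
    B2=[bot.search_frame(k,o)[:1] for k in('scene','side')]
    print(o,[x[0]['bbox'] if x else None for x in B2])
print(bot.read_clock())
```

```text
clear sc [-0.08 -0.2   0.36] F [ 0.31 -0.38 -0.77] t 42.31
(np.float64(-0.0208), np.float64(-0.04), np.float64(-0.0218), 18, 0.3) corr 0.008799999999999999 (np.float64(289.0), np.int64(169)) (np.float64(286.1363636363636), np.float64(287.1629902941549))
jar [[266.3, 289.7, 23.5, 32.2], [252.6, 190.6, 32.6, 61.0]]
tin [[342.6, 158.3, 15.3, 30.8], [325.4, 341.3, 37.8, 58.5]]
saucepan [[330.0, 242.8, 75.5, 55.1], [136.6, 257.7, 88.9, 64.3]]
cleaner [[265.3, 287.7, 23.3, 33.9], [208.0, 204.5, 17.7, 33.7]]
42.8083
```

```bash
python3 -c "
from cell import bot
bot.close_job()"
```

```text
the job is handed in; nothing more can be done
```

The jar is weighed and the job is handed in. It stands upright near the middle of the pan, and the poise is in notch 6 (0.072 m), which puts the jar at about 0.35 kg. The robot clock read 42.8 s of the 64 s at my last reading.

**Needle:** with the arm clear of everything, it read about +0.009 rad, inside the ±0.026 green band. That figure includes a +0.031 rad correction I set from the known +0.11 stop; the raw fit read −0.022, also inside the band. The green mark's own offset of about 1 pixel agrees with the correction.

**Bystanders:** the network boxes for the tin, saucepan and cleaner match the first pictures to within a few pixels. The tin's scene box is narrower and shifted because the jar now partly hides it.

**What disagreed or went less well:**
- **Force guards:** while pushing the poise, the 8 N and 15 N guards tripped early several times, although the readings afterwards were only 1–2 N. I took these as spikes and finished with slow unguarded slides. One slide was meant as a back-off, but it moved the poise to notch 3.
- **Set-down:** there was about 5 N of downward press on the pan just before I let go of the jar.
- **Jar weight:** the wrist force suggested 0.29–0.34 kg, slightly under the balance result.
- **Final checks:** the scene camera's last "jar" detection actually landed on the cleaner, but the side camera found the jar on the pan. I had reached the picture limit, so I checked the final state by numbers only.

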